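# Swing the hobby vise to the paint mark and lock it

## Robot

A 6-joint arm with a two-finger parallel gripper is mounted at the origin on the work surface. World frame = base frame: x ahead of the robot, y to its left, z up, the work surface at z = 0. Lengths are in m, angles in rad, forces in N, time in s.
With the tool pointing down it reaches from about 0.3 to 0.85 m from the base axis. Payload 4.2 kg.
Tool frame: the origin (TCP) lies midway between the tips of the shut fingers; the grasp point (between the pads) lies behind it (env.tcp_to_grasp is the z of the grasp point in the tool frame, in m); z points along the fingers, y is the line along which they close (so a half turn about z gives the same grasp; the last joint's range is limited). The gripper opens to 91 mm and grips with 3 to 60 N. Pads are 32 mm wide; open, the fingers measure 118 mm over their backs; the gripper's body (76 mm by 178 mm) begins 60 mm behind the grasp point.
Start: joints at [-1.335, 0.32, 1.565, -0, 1.257, -0.02], TCP at [0.145, -0.556, 0.214] pointing down, gripper open.
Joint ranges: [-3.11, 3.11], [-0.84, 2.01], [0.21, 2.61], [-1.34, 4.49], [0.05, 2.63], [-2.56, 2.56]. Speed limits (rad/s): [2.57, 2.57, 3.14, 3.14, 3.14, 3.14].

## Interface

Orientations are given as a rotation vector (axis times angle).
In Python, from rig import get_state, viewer, env gives the robot as it stands.
- The arm moves only by the tool servo_tool, never from a script. Its argument "plan" is a list of rows, each a list of 2 entries, a list of its own where there are three numbers: the shift along the tool's x, y, z in m, then the turn about the tool's z in degrees. A call has 1 to 10 rows; each row shifts and turns the commanded pose from where the row before left it, along the tool's axes as they then stand; what a row does not reach is not made up. A row lasts 1/10 s, in which the tool goes at most 50 mm and 8.59 degrees, less where a joint would pass 70% of its speed; a pose out of reach is approached as far as the arm can. A call with a gripper value outside its range is refused whole. "hand" is the closure, from 0 (fully open) to 1 (shut), set as the call begins (left out, the last holds). The fingers move at their own pace and stop on an object; "newtons" is the grip in N (left out, the last holds). Time passes only in rows, so rows that do not move let the fingers close. It gives the time, the measured TCP pose, the force, the opening and the grip force at its end, in the units of the state.
- get_state(): the state, without advancing time (a new reading comes with each control period).
- viewer.capture(name): name is "scene" or "top"; returns the picture (400x640x3 uint8, red, green, blue); there is no depth.
- viewer.camera_params(name): a dict with "K" (3x3 intrinsics, pixels), "R" (3x3) and "t" (3): a world point X has camera coordinates R X + t. Camera axes: x right, y down, z forward; pixel columns grow to the right and rows downward; lengths in m; the calibration is good to about 2 mm. A picture is of the moment at which its call begins. camera_params takes no time and is no camera call.
- env.sign_off(): hands the job in; it is judged then, once.
The state is a dict: "t": time; "qpos": joint angles; "qvel": joint speeds; "effort": joint torques, N m; "ee_pos": TCP position; "tcp_rot": TCP orientation; "ft_force": force on the tool from outside, world axes, zero at the start; "torque": the same for the moment, N m; "opening": finger opening in m; "grip_force": force on a finger pad.
Only numpy, scipy, OpenCV 4.12 (cv2) and the standard library are available. Lean on these libraries where they do the work, as an engineer would, in place of code of your own. Each camera call takes 0.05 s, during which the arm holds its last target. There are 200 camera calls.

## Task

The next mitre in the frame moulding needs the vise turned: loosen the black lock knob of the swivel base, swing the vise head round until its yellow pointer stands on the red paint mark of the base scale, then tighten the knob fully again so that the head stays locked there. Do not disturb the mug of brushes, the pliers or the two pigment tins, and let go of everything when you are done.

Things in the scene. Friction and masses are not known exactly. Their poses are not given: they have to be found in the camera images.
- vise_base: Round blue swivel base of a small bench vise, bolted to the desk: 178 mm across, 31 mm high, with three bolted lugs out to 121 mm from its centre. Origin: centre of its underside; z up, the swivel axis. Its bare-metal top face carries engraved graduations every 5 degrees on the base's +y half. It never moves.
- vise_head (a joint): Swivel angle (rad) of the blue vise head on its base, about the vertical axis through the base's origin, positive anticlockwise seen from above; -1.0 to 1.0; at 0 the head's axes are parallel to the base's. It starts at 0.15 to 0.60 and the mark calls for -0.55 to -0.10. With the knob tight the head is locked; loose, it turns with about 0.4 N m (7 N on the anvil) and stays where it is left.
- pointer_tip (a point): Tip of the yellow pointer on the head's flange, 74 mm from the swivel axis along the head's +y, 32 mm above the desk, lying over the scale; a yellow line on the flange leads to it. The axes of the point are the head's: -x towards the moving jaw and its screw handle, +x towards the anvil, z up.
- red_mark (a point): Point of the red paint stripe (7 mm wide, 16 mm long, radial, from 72 to 88 mm from the swivel axis) on the base scale, 74 mm from the swivel axis and 32 mm above the desk: the pointer tip belongs here. Its y axis points radially outward along the stripe.
- anvil_grip (a point): Point inside the rear of the head, where it can be pinched to swing it: on the head's centre line, 62 mm from the swivel axis along the head's +x (the point has the head's axes), 91 mm above the desk. Here body and steel anvil are 53 mm wide along y, with flat sides from 58 to 103 mm above the desk and 35 to 90 mm behind the axis. The jaws are 72 mm wide, 120 mm high; the wood in them 129 mm.
- lock_knob (a joint): Angle (rad) of the lock knob about its vertical axis, relative to the head: 0 = fully tight, at its stop; grows anticlockwise seen from above as it is loosened, to 1.5 at the other stop. Starts tight (0 to 0.05). The clamp bites below 0.8 and is free above 0.9; it counts as tight below 0.15. Turns with 0.2 N m loose, up to 0.35 N m near tight, and stays where it is left.
- knob_grip (a point): Middle of the black bar of the lock knob, on the knob's axis, 80 mm above the desk. The knob stands on an ear of the head (top 46 mm above the desk), 101 mm from the swivel axis along the head's -y, and swings with the head. The bar is 77 mm long along the point's x, 17 mm thick along its y, 66 to 95 mm above the desk; it turns with the knob (at knob angle 0 parallel to the head's x).
- brush_mug: Bystander: light blue mug, 84 mm across, 95 mm high, with brushes standing in it up to 185 mm high. Origin: centre of the underside.
- pliers: Bystander: pliers with red handles lying flat, 155 mm long, 58 mm wide, 13 mm high. Origin: on the desk, near the joint; x towards the jaws.
- blue_tin: Bystander: round flat tin with a blue lid, 68 mm across, 26 mm high. Origin: centre of the underside.
- lime_tin: Bystander: round flat tin with a lime green lid, 68 mm across, 26 mm high. Origin: centre of the underside.
Mind the look-alikes: they are no part of the job. Of the things that look like the vise_base, the larger one is meant.

How it is judged:
By the outcome, as a careful person would: the job done as asked, in the order asked, and still so for the second after the job is handed in, with the robot touching nothing.
It also fails if it takes over 61 s, if anything falls off the work surface, if the arm or the gripper's body presses on something with over 40 N, if the wrist force passes 120 N, or if a joint passes its speed limit or range.

## Working session

There is one attempt and no reset: what is moved stays moved. The work goes in short steps, Python scripts to look and compute and a tool call to move; the robot and the scene stay as the last step left them, time stands still between calls to the robot, and variables do not carry over. Pictures are saved under pics/ and viewed, at most 10 in all, crops included, and the job is handed in when it is done.

Besides the shell and the picture viewer there is one more tool, called after "Call:" by a JSON object that holds its "name" and its "arguments", one argument or row to a line. servo_tool: Moves the arm, as the interface text tells. Its arguments: {"type":"object","properties":{"plan":{"type":"array","items":{"type":"array"}},"hand":{"type":"number"},"newtons":{"type":"number"}},"required":["plan"]}

```bash
mkdir -p pics; cat > h.py <<'E'
import numpy as np, cv2
from rig import get_state, viewer, env
def cap(n,f=None):
    im=viewer.capture(n)
    if f: cv2.imwrite('pics/'+f,cv2.cvtColor(im,cv2.COLOR_RGB2BGR))
    return im
def ray(n,uv,z):
    p=viewer.camera_params(n);K,R,t=[np.array(p[k]) for k in('K','R','t')]
    d=R.T@np.linalg.inv(K)@np.array([uv[0],uv[1],1.]);c=-R.T@t
    return c+d*(z-c[2])/d[2]
def proj(n,X):
    p=viewer.camera_params(n);K,R,t=[np.array(p[k]) for k in('K','R','t')]
    q=K@(R@np.array(X)+t);return q[:2]/q[2]
E
python3 - <<'E'
from h import *
a=cap('top','top.png');b=cap('scene','scene.png')
s=get_state();print(s['t'],s['ee_pos'],s['tcp_rot'],s['opening'],env.tcp_to_grasp)
for n in('top','scene'):
    p=viewer.camera_params(n);print(n,np.round(-np.array(p['R']).T@p['t'],3),np.round(p['K'],0).tolist(),np.round(p['R'],2).tolist())
E
```

```text
0.1 [ 0.14537426 -0.55585563  0.21322307] [-3.11440894e+00 -4.00501870e-01  2.51537889e-04] 0.09107068642473512 -0.0188
top [ 0.327 -0.025  1.341] [[448.0, 0.0, 316.0], [0.0, 448.0, 204.0], [0.0, 0.0, 1.0]] [[0.01, -1.0, 0.01], [-0.98, -0.01, -0.17], [0.17, -0.01, -0.98]]
scene [1.247 0.003 0.914] [[480.0, 0.0, 318.0], [0.0, 480.0, 204.0], [0.0, 0.0, 1.0]] [[-0.07, 1.0, 0.0], [0.74, 0.06, -0.67], [-0.66, -0.05, -0.75]]
```

View pics/top.png

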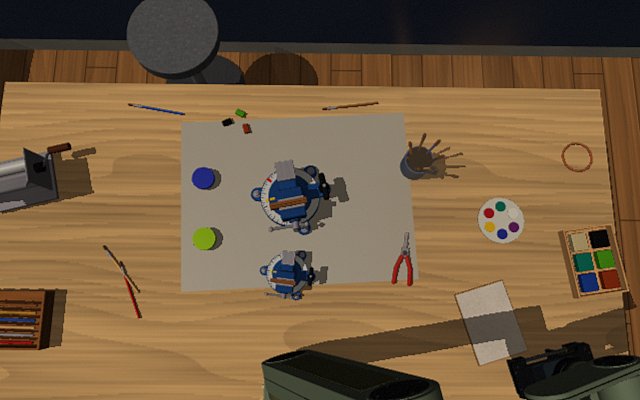

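View pics/scene.png

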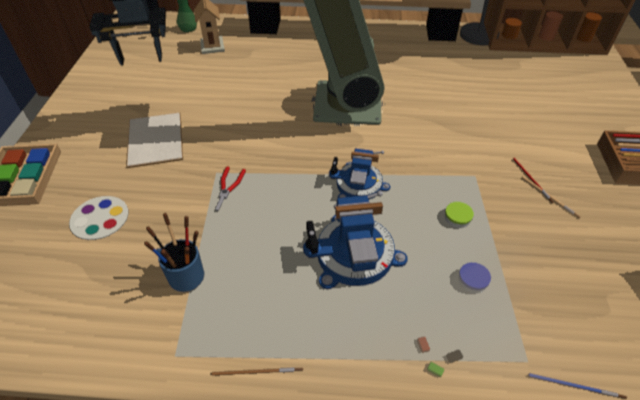

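Two vises look alike: the larger at top (288,193) / scene (355,250), the smaller at top (289,275) / scene (360,178). The larger fits the description. Next is one crop to confirm.

```bash
python3 - <<'E'
from h import *
a=cv2.imread('pics/top.png');b=cv2.imread('pics/scene.png')
A=cv2.resize(a[150:240,240:350],None,fx=5,fy=5,interpolation=cv2.INTER_CUBIC)[:450]
B=cv2.resize(b[190:290,295:365+55],None,fx=4.5,fy=4.5,interpolation=cv2.INTER_CUBIC)
A=cv2.resize(a[150:250,245:345],(400,400),interpolation=cv2.INTER_CUBIC);B=cv2.resize(b[190:290,310:410],(400,400),interpolation=cv2.INTER_CUBIC)
cv2.imwrite('pics/c.png',np.hstack([A,B]))
for n,im,(u0,v0,u1,v1) in(('top',a,(245,150,345,240)),('scene',b,(295,190,420,295))):
    c=im[v0:v1,u0:u1];h=cv2.cvtColor(c,cv2.COLOR_BGR2HSV)
    for k,lo,hi in(('yel',(24,140,110),(34,255,255)),('red',(0,150,110),(6,255,255)),('red2',(174,150,110),(180,255,255)),('blk',(0,0,0),(180,255,45)),('blue',(100,130,40),(125,255,255))):
        m=cv2.inRange(h,lo,hi);N,l,st,ce=cv2.connectedComponentsWithStats(m)
        print(n,k,[(st[i].tolist()[2:],np.round(ce[i]+[u0,v0],1).tolist(),np.round(ray(n,ce[i]+[u0,v0],.032),3).tolist()) for i in range(1,N) if st[i][4]>3])
E
```

```text
top yel []
top red [([5, 4, 9], [269.0, 179.9], [0.629, 0.102, 0.032])]
top red2 []
top blk [([7, 7, 18], [306.3, 168.4], [0.665, -0.01, 0.032]), ([3, 4, 7], [313.1, 167.4], [0.669, -0.03, 0.032]), ([7, 7, 23], [313.1, 174.3], [0.647, -0.03, 0.032]), ([13, 27, 194], [323.7, 186.8], [0.609, -0.062, 0.032]), ([26, 35, 285], [306.1, 190.6], [0.597, -0.01, 0.032]), ([12, 25, 40], [311.2, 219.0], [0.512, -0.026, 0.032]), ([8, 2, 8], [274.5, 208.8], [0.541, 0.083, 0.032]), ([24, 8, 62], [295.3, 217.7], [0.515, 0.021, 0.032]), ([4, 7, 12], [298.6, 227.1], [0.487, 0.011, 0.032])]
top blue [([5, 8, 14], [314.5, 172.1], [0.654, -0.034, 0.032]), ([3, 2, 4], [305.2, 170.5], [0.659, -0.007, 0.032]), ([26, 30, 262], [310.0, 189.6], [0.6, -0.021, 0.032]), ([33, 24, 502], [284.3, 189.4], [0.6, 0.055, 0.032]), ([11, 13, 58], [256.7, 194.2], [0.585, 0.137, 0.032]), ([31, 13, 236], [291.6, 212.5], [0.531, 0.032, 0.032]), ([10, 4, 24], [293.6, 219.6], [0.51, 0.026, 0.032]), ([12, 9, 32], [304.1, 231.0], [0.476, -0.005, 0.032])]
scene yel []
scene red [([5, 3, 8], [384.0, 264.1], [0.628, 0.103, 0.032])]
scene red2 []
scene blk [([14, 32, 249], [311.2, 239.6], [0.572, -0.064, 0.032]), ([2, 12, 17], [340.5, 230.2], [0.539, 0.002, 0.032]), ([4, 12, 16], [348.2, 248.5], [0.591, 0.022, 0.032]), ([2, 7, 8], [350.4, 259.0], [0.62, 0.028, 0.032])]
scene blue [([30, 14, 214], [350.9, 198.2], [0.435, 0.023, 0.032]), ([103, 74, 2284], [348.1, 248.6], [0.591, 0.022, 0.032]), ([2, 3, 5], [332.6, 219.2], [0.507, -0.018, 0.032]), ([9, 17, 89], [379.3, 247.7], [0.583, 0.093, 0.032]), ([4, 3, 8], [396.1, 251.6], [0.592, 0.13, 0.032])]
```

View pics/c.png

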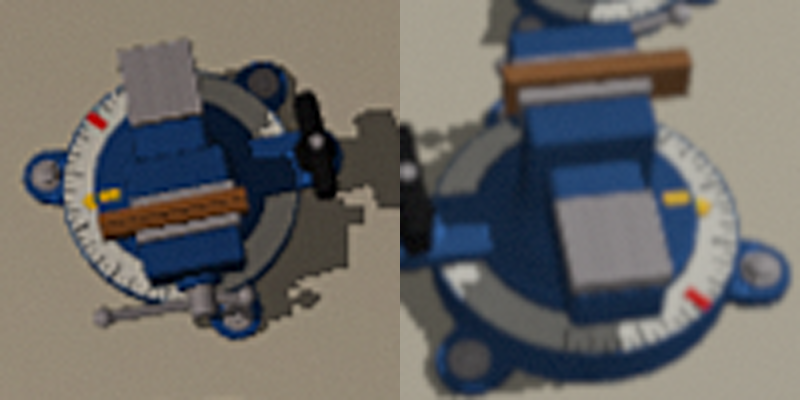

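The crop confirms the larger vise (white-scale ring ~178 mm). The red mark is at top (269,180), the pointer tip at about top (268,200), and the black knob bar at about top (324,187).

```bash
python3 - <<'E'
from h import *
a=cv2.imread('pics/top.png');b=cv2.imread('pics/scene.png')
T=lambda u,v:(245+u/4-.4,150+v/4-.4)
S=lambda u,v:(310+(u-400)/4-.4,190+v/4-.4)
def cc(P):
    P=np.array(P)[:,:2];A=2*(P[1:]-P[0]);r=(P[1:]**2).sum(1)-(P[0]**2).sum();c=np.linalg.solve(A,r);return c,np.linalg.norm(P[0]-c)
bt=[ray('top',T(*p),.016) for p in((45,177),(264,82),(237,318))]
print('bolts top',np.round(bt,3).tolist(),cc(bt))
print('bolts scene',[np.round(ray('scene',S(*p),.016),3).tolist() for p in((470,362),(760,268))])
# circle edge of base top
e=[ray('top',T(*p),.031) for p in((64,190),(78,125),(125,285),(83,255))]
print('ring',np.round(e,3).tolist())
print('tip',ray('top',T(90,202),.032),ray('scene',S(706,207),.032))
print('line',ray('top',T(110,195),.032),ray('scene',S(677,198),.032))
print('red',ray('top',(269,179.9),.032),ray('scene',(384,264.1),.032))
for n,im,(u0,v0,u1,v1) in(('top',a,(314,168,335,205)),('scene',b,(300,215,325,265))):
    m=cv2.inRange(im[v0:v1,u0:u1],(0,0,0),(38,38,38));q=np.argwhere(m)[:,::-1]+[u0,v0]
    r=cv2.minAreaRect(q.astype(np.float32));bx=cv2.boxPoints(r);print(n,r,[np.round(ray(n,p,.095)[:2],3).tolist() for p in bx], ray(n,r[0],.088))
print('bar ends top',[np.round(ray('top',T(*p),.095)[:2],3).tolist() for p in((303,98),(325,192),(318,141))])
E
```

```text
bolts top [[0.589, 0.142, 0.016], [0.664, -0.023, 0.016], [0.484, -0.004, 0.016]] (array([0.57909656, 0.0377418 ]), np.float64(0.10431514946310085))
bolts scene [[0.669, -0.021, 0.016], [0.593, 0.14, 0.016]]
ring [[0.576, 0.125, 0.031], [0.626, 0.116, 0.031], [0.506, 0.078, 0.031], [0.528, 0.11, 0.031]]
tip [0.56725225 0.10566392 0.032     ] [0.56412643 0.10834799 0.032     ]
line [0.57267378 0.09096943 0.032     ] [0.55882721 0.09173969 0.032     ]
red [0.62873809 0.10158035 0.032     ] [0.62799558 0.1025179  0.032     ]
top ((321.5, 183.5), (31.0, 15.0), 90.0) [[0.65, -0.032], [0.651, -0.075], [0.56, -0.076], [0.56, -0.033]] [ 0.60673936 -0.05426348  0.088     ]
scene ((311.9718933105469, 237.5449676513672), (12.846632957458496, 30.765552520751953), 5.440332412719727) [[0.655, -0.071], [0.571, -0.073], [0.572, -0.044], [0.656, -0.044]] [ 0.60912768 -0.05877371  0.088     ]
bar ends top [[0.633, -0.051], [0.564, -0.067], [0.601, -0.062]]
```

Call:
{"name": "servo_tool", "arguments": {
  "plan": [
    [[0.028, -0.018, 0], 0],
    [[0.028, -0.018, 0], 0],
    [[0.028, -0.018, 0], 0],
    [[0.028, -0.018, 0], 0],
    [[0.028, -0.018, 0], 0],
    [[0.028, -0.018, 0], 0],
    [[0.028, -0.018, 0], 0],
    [[0.028, -0.018, 0], 0],
    [[0.028, -0.018, 0], 0],
    [[0.028, -0.018, 0], 0]
  ],
  "hand": 0.4,
  "newtons": 40
}}

```text
t: 1.1
ee_pos: [0.3714, -0.31, 0.2137]
tcp_rot: [-3.116, -0.401, 0.001]
ft_force: [0.4, -0.4, -0.9]
opening: 0.0549
grip_force: 0.0
```

Call:
{"name": "servo_tool", "arguments": {
  "plan": [
    [[0.028, -0.018, 0], 0],
    [[0.028, -0.018, 0], 0],
    [[0.028, -0.018, 0], 0],
    [[0.028, -0.018, 0], 0],
    [[0.028, -0.018, 0], 0],
    [[0.028, -0.018, 0], 0],
    [[0.028, -0.018, 0], 0],
    [[0.028, -0.018, 0], 0],
    [[0.028, -0.018, 0], 0],
    [[0.028, -0.018, 0], 0]
  ]
}}

```text
t: 2.1
ee_pos: [0.5967, -0.0652, 0.2134]
tcp_rot: [-3.116, -0.401, 0.002]
ft_force: [1.5, -1.0, -0.3]
opening: 0.0546
grip_force: 0.0
```

```bash
cat >> h.py <<'E'
from scipy.spatial.transform import Rotation as Ro
def st():
    s=get_state();R=Ro.from_rotvec(s['tcp_rot']).as_matrix()
    print('t',round(s['t'],2),'ee',np.round(s['ee_pos'],4),'yaw',round(np.degrees(np.arctan2(R[1,0],R[0,0])),2),'zt',np.round(R[:,2],3),'open',round(s['opening'],4),'F',np.round(s['ft_force'],1),'M',np.round(s['torque'],2),'grip',s['grip_force'],'q6',round(s['qpos'][5],2))
    return s,R
def shift(R,s,X): print('shift',np.round(R.T@(np.array(X)-s['ee_pos']),4))
E
python3 - <<'E'
from h import *
s,R=st();shift(R,s,[.599,-.061,.2])
a=cap('top');b=cap('scene')
A=cv2.resize(a[150:250,245:345],(400,400),interpolation=cv2.INTER_CUBIC);B=cv2.resize(b[190:290,300:400],(400,400),interpolation=cv2.INTER_CUBIC)
cv2.imwrite('pics/d.png',np.hstack([A,B])[:,:,::-1])
E
```

```text
t 2.1 ee [ 0.5967 -0.0652  0.2134] yaw 14.66 zt [-0.001 -0.    -1.   ] open 0.0546 F [ 1.5 -1.  -0.3] M [ 0.01 -0.    0.03] grip 0.0 q6 1.19
shift [ 0.0033 -0.0034  0.0134]
```

View pics/d.png

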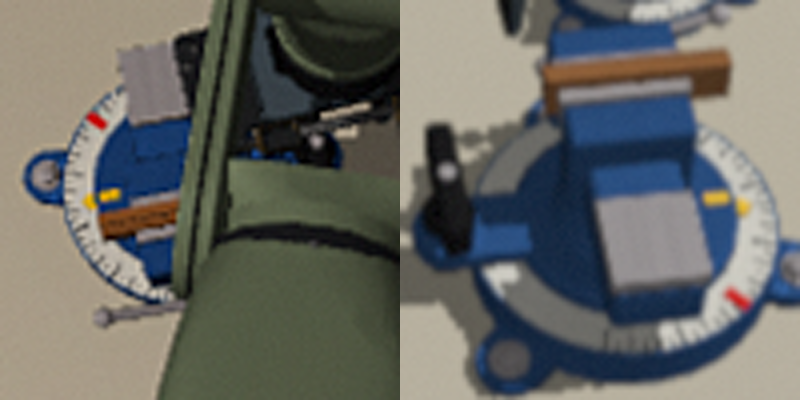

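The gripper is over the knob. In the scene crop the cap of the knob bar is at pixel (311.4,232.6), and nothing is disturbed.

```bash
python3 - <<'E'
from h import *
s,R=st();print(ray('scene',(311.4,232.6),.096),ray('scene',(300+37/4,190+127/4),.095),ray('scene',(300+60/4,190+245/4),.095))
shift(R,s,[.599,-.061,.064])
E
```

```text
t 2.2 ee [ 0.5982 -0.0634  0.213 ] yaw 14.86 zt [ 0.     0.001 -1.   ] open 0.0545 F [-0.3 -0.7  0.6] M [ 0.04 -0.01  0.01] grip 0.0 q6 1.19
[ 0.60189209 -0.06054832  0.096     ] [ 0.57095216 -0.06796962  0.095     ] [ 0.65032962 -0.04884164  0.095     ]
shift [ 0.0013 -0.002   0.149 ]
```

Call:
{"name": "servo_tool", "arguments": {
  "plan": [
    [[0.002, -0.002, 0.02], 1],
    [[0, 0, 0.02], 0],
    [[0, 0, 0.02], 0],
    [[0, 0, 0.02], 0],
    [[0, 0, 0.02], 0],
    [[0, 0, 0.015], 0],
    [[0, 0, 0.015], 0],
    [[0, 0, 0.01], 0],
    [[0, 0, 0.009], 0],
    [[0, 0, 0], 0]
  ]
}}

```text
t: 3.2
ee_pos: [0.5966, -0.0641, 0.0638]
tcp_rot: [-3.119, -0.373, 0.004]
ft_force: [0.6, -0.6, -0.5]
opening: 0.0546
grip_force: 0.0
```

Call:
{"name": "servo_tool", "arguments": {
  "plan": [
    [[0, 0, 0], 0],
    [[0, 0, 0], 0],
    [[0, 0, 0], 0],
    [[0, 0, 0], 0],
    [[0, 0, 0], 0],
    [[0, 0, 0], 0]
  ],
  "hand": 1,
  "newtons": 40
}}

```text
t: 3.8
ee_pos: [0.5975, -0.0624, 0.0651]
tcp_rot: [-3.117, -0.372, -0.0]
ft_force: [-0.3, 5.0, -0.1]
opening: 0.0217
grip_force: 35.9
```

```bash
python3 -c "
from h import *
st()"
```

```text
t 3.8 ee [ 0.5975 -0.0624  0.0651] yaw 13.61 zt [-0.     0.003 -1.   ] open 0.0217 F [-0.3  5.  -0.1] M [ 1.05  0.06 -0.01] grip 35.919748053420335 q6 1.21
```

Call:
{"name": "servo_tool", "arguments": {
  "plan": [
    [[0, 0, 0], 0],
    [[0, 0, 0], 0],
    [[0, 0, 0], 0]
  ]
}}

```text
t: 4.1
ee_pos: [0.5975, -0.0624, 0.0651]
tcp_rot: [-3.117, -0.372, -0.0]
ft_force: [-0.2, 4.5, -0.1]
opening: 0.0214
grip_force: 35.9
```

```bash
python3 - <<'E'
from h import *
st()
b=cap('scene');print(proj('scene',[.599,-.061,.08]))
cv2.imwrite('pics/e.png',cv2.resize(b[150:290,250:410],(800,700)[0:1]+(600,) if 0 else (640,560),interpolation=cv2.INTER_CUBIC)[:,:,::-1])
E
```

```text
t 4.1 ee [ 0.5975 -0.0624  0.0651] yaw 13.62 zt [-0.     0.002 -1.   ] open 0.0214 F [-0.2  4.5 -0.1] M [ 1.08  0.06 -0.04] grip 35.92521783197299 q6 1.21
[311.3858914  236.08177002]
```

View pics/e.png

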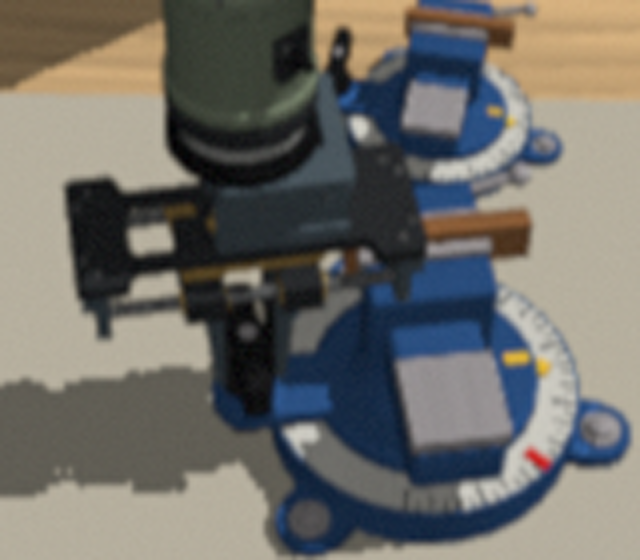

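The fingers straddle the bar, crop (250,370), with the bar between the pads. Next: loosen anticlockwise.

Call:
{"name": "servo_tool", "arguments": {
  "plan": [
    [[0, 0, 0], -5],
    [[0, 0, 0], -7],
    [[0, 0, 0], -7],
    [[0, 0, 0], -7],
    [[0, 0, 0], -7],
    [[0, 0, 0], -7],
    [[0, 0, 0], -7],
    [[0, 0, 0], -7],
    [[0, 0, 0], -7],
    [[0, 0, 0], -7]
  ],
  "newtons": 50
}}

```text
t: 5.15
ee_pos: [0.6017, -0.0654, 0.0668]
tcp_rot: [2.367, 2.053, 0.009]
ft_force: [7.8, -5.4, 0.9]
opening: 0.0166
grip_force: 74.4
```

Call:
{"name": "servo_tool", "arguments": {
  "plan": [
    [[0, 0, 0], 0],
    [[0, 0, 0], 0]
  ]
}}

```text
t: 5.35
ee_pos: [0.6007, -0.0656, 0.0668]
tcp_rot: [2.372, 2.05, 0.006]
ft_force: [4.6, -4.8, 3.7]
opening: 0.0166
grip_force: 72.5
```

```bash
python3 - <<'E'
from h import *
s,R=st()
c=np.array([.579,.038]);k=s['ee_pos'][:2]-c;print('rel',k,np.linalg.norm(k),np.degrees(np.arctan2(k[1],k[0])))
for d in(4.,5.):
    a=np.radians(-d);Q=np.array([[np.cos(a),-np.sin(a)],[np.sin(a),np.cos(a)]]);D=Q@k-k
    print(d,np.round(R.T@np.append(D,0),5))
a=cap('top','f.png')
E
```

```text
t 5.35 ee [ 0.6007 -0.0656  0.0668] yaw 81.67 zt [ 0.007 -0.003 -1.   ] open 0.0166 F [ 4.6 -4.8  3.7] M [ 0.04 -0.26  0.09] grip 72.47146280700235 q6 0.02
rel [ 0.02171196 -0.10356051] 0.10581204242988777 -78.15916405742516
4.0 [-2.30e-03 -7.02e-03 -5.00e-05]
5.0 [-2.80e-03 -8.79e-03 -6.00e-05]
```

Call:
{"name": "servo_tool", "arguments": {
  "plan": [
    [[-0.0022, -0.0067, 0], 4],
    [[-0.0022, -0.0067, 0], 4],
    [[-0.0022, -0.0067, 0], 4],
    [[-0.0022, -0.0067, 0], 4],
    [[-0.0022, -0.0067, 0], 4]
  ]
}}

```text
t: 5.9
ee_pos: [0.565, -0.066, 0.0668]
tcp_rot: [2.696, 1.604, 0.007]
ft_force: [1.8, -1.6, 5.6]
opening: 0.0166
grip_force: 71.4
```

```bash
python3 - <<'E'
from h import *
st()
a=cap('top');b=cap('scene')
A=cv2.resize(a[150:250,245:345],(400,400),interpolation=cv2.INTER_CUBIC);B=cv2.resize(b[190:290,310:410],(400,400),interpolation=cv2.INTER_CUBIC)
cv2.imwrite('pics/g.png',np.hstack([A,B])[:,:,::-1])
E
```

```text
t 5.9 ee [ 0.565  -0.066   0.0668] yaw 61.5 zt [ 0.007 -0.002 -1.   ] open 0.0166 F [ 1.8 -1.6  5.6] M [ 0.33 -0.27  0.19] grip 71.40387653626476 q6 0.36
```

View pics/g.png

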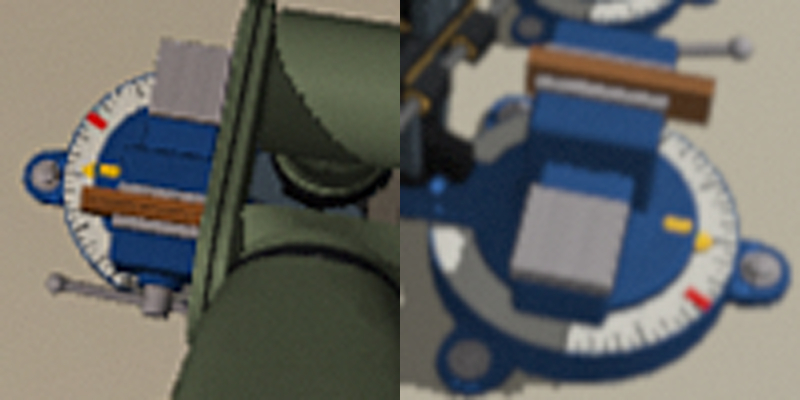

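The head swings with the held knob. The pointer is now at scene crop (702,242) and the red mark at (699,299). I'll measure what's left.

```bash
cat >> h.py <<'E'
def marks(n,im,box):
    u0,v0,u1,v1=box;c=im[v0:v1,u0:u1].astype(float);r,g,b=c[...,0],c[...,1],c[...,2];o={}
    for k,w in(('yel',np.clip(np.minimum(r,g)-b-50,0,None)*(g>.55*r)),('red',np.clip(r-np.maximum(g,b)-60,0,None)*(g<.45*r))):
        N,l,s,ce=cv2.connectedComponentsWithStats((w>0).astype(np.uint8))
        for i in range(1,N):
            if s[i][4]<4: continue
            m=(l==i)*w;v,u=np.mgrid[v0:v1,u0:u1];p=np.array([(u*m).sum(),(v*m).sum()])/m.sum()
            X=ray(n,p,.032);print(n,k,s[i][4],np.round(p,1),np.round(X[:2],4))
BOX={'top':(258,170,277,205),'scene':(368,228,396,280)}
E
python3 - <<'E'
from h import *
for n in BOX: marks(n,cap(n),BOX[n])
E
```

```text
top yel 12 [266.9 191.8] [0.5922 0.107 ]
top yel 13 [272.  191.9] [0.5922 0.0919]
top red 10 [268.6 179.7] [0.6294 0.1027]
scene yel 16 [379.1 245.8] [0.578 0.092]
scene yel 17 [385.3 249.9] [0.5888 0.1061]
scene red 11 [384.1 264.4] [0.6288 0.1027]
```

Call:
{"name": "servo_tool", "arguments": {
  "plan": [
    [[-0.0022, -0.0067, 0], 4],
    [[-0.0022, -0.0067, 0], 4],
    [[-0.0022, -0.0067, 0], 4],
    [[-0.0022, -0.0067, 0], 4],
    [[-0.0022, -0.0067, 0], 4],
    [[-0.0022, -0.0067, 0], 4],
    [[-0.0016, -0.005, 0], 3],
    [[0, 0, 0], 0]
  ]
}}

```text
t: 6.9
ee_pos: [0.5206, -0.0477, 0.0668]
tcp_rot: [2.997, 0.933, 0.008]
ft_force: [0.4, 0.4, 6.5]
opening: 0.0164
grip_force: 70.8
```

```bash
python3 - <<'E'
from h import *
st()
a=cap('top');b=cap('scene')
marks('top',a,BOX['top']);marks('scene',b,BOX['scene'])
A=cv2.resize(a[160:220,245:305],(400,400),interpolation=cv2.INTER_CUBIC);B=cv2.resize(b[235:285,355:405],(400,400),interpolation=cv2.INTER_CUBIC)
cv2.imwrite('pics/i.png',np.hstack([A,B])[:,:,::-1])
E
```

```text
t 6.9 ee [ 0.5206 -0.0477  0.0668] yaw 34.59 zt [ 0.005 -0.001 -1.   ] open 0.0164 F [0.4 0.4 6.5] M [ 0.22 -0.01 -0.2 ] grip 70.84469777406068 q6 0.85
top yel 9 [271.  182.4] [0.6211 0.0955]
top yel 10 [274.7 184.4] [0.6153 0.0844]
top red 10 [268.6 179.6] [0.6296 0.1029]
scene yel 16 [375.2 253.4] [0.6003 0.0831]
scene yel 17 [380.3 259.8] [0.6171 0.0945]
scene red 11 [384.1 264.4] [0.6288 0.1027]
```

View pics/i.png

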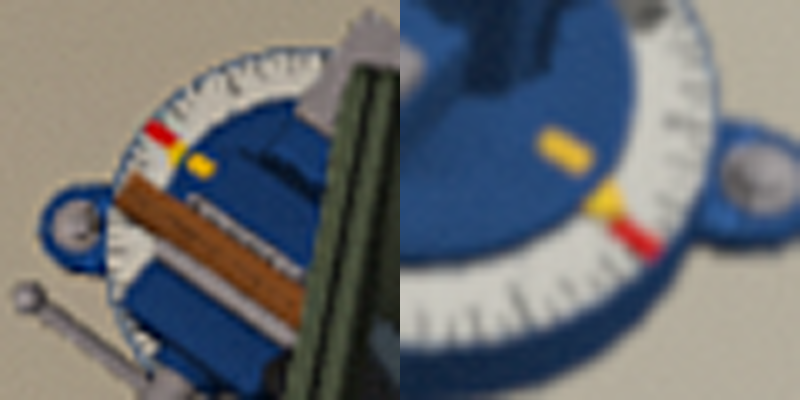

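Pointer and stripe almost meet (scene crop tip ~(612,208), stripe (637,238)). About 2.5° clockwise is left.

Call:
{"name": "servo_tool", "arguments": {
  "plan": [
    [[-0.0014, -0.0042, 0], 2.5],
    [[0, 0, 0], 0],
    [[0, 0, 0], 0]
  ]
}}

```text
t: 7.3
ee_pos: [0.5175, -0.0454, 0.0668]
tcp_rot: [3.017, 0.869, 0.008]
ft_force: [0.7, -0.6, 7.5]
opening: 0.0167
grip_force: 70.9
```

```bash
cat >> h.py <<'E'
def both():
    a=cap('top');b=cap('scene')
    marks('top',a,BOX['top']);marks('scene',b,BOX['scene'])
    return np.hstack([cv2.resize(a[160:220,245:305],(400,400),interpolation=cv2.INTER_CUBIC),cv2.resize(b[235:285,355:405],(400,400),interpolation=cv2.INTER_CUBIC)])[:,:,::-1]
E
python3 - <<'E'
from h import *
st();cv2.imwrite('pics/j.png',both())
E
```

```text
t 7.3 ee [ 0.5175 -0.0454  0.0668] yaw 32.13 zt [ 0.006 -0.001 -1.   ] open 0.0167 F [ 0.7 -0.6  7.5] M [ 0.18 -0.12 -0.19] grip 70.92960060953033 q6 0.9
top yel 7 [271.6 181.7] [0.6233 0.0938]
top yel 8 [275. 184.] [0.6164 0.0833]
top red 10 [268.6 179.6] [0.6295 0.1028]
scene yel 17 [374.7 254. ] [0.6019 0.082 ]
scene yel 17 [379.7 260.5] [0.6191 0.0932]
scene red 11 [384.1 264.4] [0.6289 0.1028]
```

View pics/j.png

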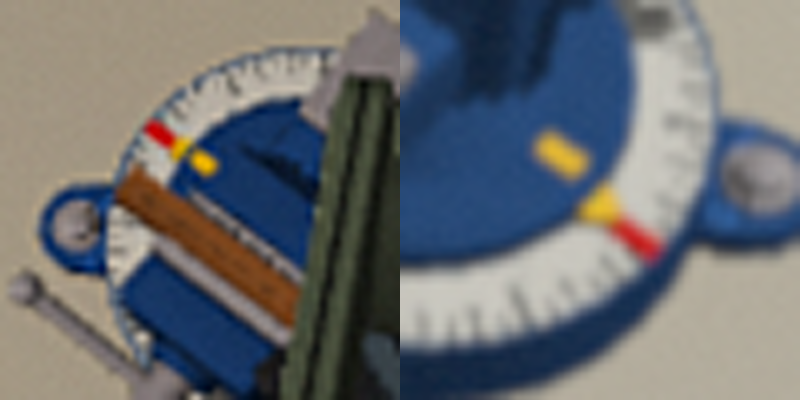

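Pointer and stripe are now collinear within about 0.3° (scene crop (605,205) → (637,238)). I'll tighten, first up to just before the clamp bites, then check.

Call:
{"name": "servo_tool", "arguments": {
  "plan": [
    [[0, 0, 0], 5],
    [[0, 0, 0], 6],
    [[0, 0, 0], 5],
    [[0, 0, 0], 0]
  ]
}}

```text
t: 7.8
ee_pos: [0.5171, -0.0443, 0.0668]
tcp_rot: [3.111, 0.438, 0.007]
ft_force: [-0.5, 3.7, 7.3]
opening: 0.0167
grip_force: 70.0
```

```bash
python3 - <<'E'
from h import *
st();cv2.imwrite('pics/k.png',both())
E
```

```text
t 7.8 ee [ 0.5171 -0.0443  0.0668] yaw 16.05 zt [ 0.005  0.001 -1.   ] open 0.0167 F [-0.5  3.7  7.3] M [ 0.45 -0.05 -0.15] grip 69.99148668199382 q6 1.18
top yel 8 [271.5 181.7] [0.6232 0.094 ]
top yel 8 [275. 184.] [0.6164 0.0833]
top red 10 [268.5 179.6] [0.6297 0.103 ]
scene yel 16 [374.7 253.9] [0.6018 0.082 ]
scene yel 17 [379.7 260.5] [0.619  0.0932]
scene red 11 [384.1 264.4] [0.6289 0.1028]
```

Unchanged. Continue to tight.

Call:
{"name": "servo_tool", "arguments": {
  "plan": [
    [[0, 0, 0], 6],
    [[0, 0, 0], 6],
    [[0, 0, 0], 6],
    [[0, 0, 0], 6],
    [[0, 0, 0], 6],
    [[0, 0, 0], 6],
    [[0, 0, 0], 6],
    [[0, 0, 0], 6],
    [[0, 0, 0], 4],
    [[0, 0, 0], 0]
  ]
}}

```text
t: 8.9
ee_pos: [0.5179, -0.0408, 0.0669]
tcp_rot: [-2.98, 0.969, -0.006]
ft_force: [3.6, 18.9, 8.3]
opening: 0.0168
grip_force: 68.3
```

```bash
python3 - <<'E'
from h import *
st();cv2.imwrite('pics/k2.png',both())
E
```

```text
t 8.9 ee [ 0.5179 -0.0408  0.0669] yaw -36.01 zt [ 0.006  0.006 -1.   ] open 0.0168 F [ 3.6 18.9  8.3] M [ 2.23 -0.13  0.  ] grip 68.3022773780499 q6 2.09
top yel 8 [271.5 181.8] [0.623 0.094]
top yel 8 [275. 184.] [0.6163 0.0832]
top red 10 [268.5 179.6] [0.6297 0.103 ]
scene yel 16 [374.7 253.9] [0.6017 0.0821]
scene yel 18 [379.8 260.5] [0.6189 0.0933]
scene red 10 [384.2 264.5] [0.6289 0.103 ]
```

Call:
{"name": "servo_tool", "arguments": {
  "plan": [
    [[-0.0018, -0.0024, 0], 2],
    [[0, 0, 0], 2],
    [[0, 0, 0], 2],
    [[0, 0, 0], 0],
    [[0, 0, 0], 0]
  ]
}}

```text
t: 9.5
ee_pos: [0.5174, -0.0403, 0.0669]
tcp_rot: [-2.937, 1.108, -0.008]
ft_force: [1.1, 9.3, 8.6]
opening: 0.0181
grip_force: 78.1
```

```bash
python3 -c "
from h import *
st()"
```

```text
t 9.5 ee [ 0.5174 -0.0403  0.0669] yaw -41.33 zt [ 0.005  0.    -1.   ] open 0.0181 F [1.1 9.3 8.6] M [ 1.73 -0.08  2.51] grip 78.05803371637012 q6 2.19
```

Against the stop (2.5 N m, pads yielding). Next: release and rise.

Call:
{"name": "servo_tool", "arguments": {
  "plan": [
    [[0, 0, 0], -2],
    [[0, 0, 0], 0],
    [[0, 0, 0], 0],
    [[0, 0, 0], 0],
    [[0, 0, 0], 0],
    [[0, 0, 0], 0]
  ],
  "hand": 0.4
}}

```text
t: 10.1
ee_pos: [0.5152, -0.0419, 0.0648]
tcp_rot: [2.954, -1.07, -0.0]
ft_force: [-0.6, -0.5, 0.3]
opening: 0.0545
grip_force: 0.0
```

Call:
{"name": "servo_tool", "arguments": {
  "plan": [
    [[0, 0, -0.01], 0],
    [[0, 0, -0.02], 0],
    [[0, 0, -0.02], 0],
    [[0, 0, -0.03], 0],
    [[0, 0, -0.03], 0],
    [[0, 0, -0.03], 0],
    [[0, 0, -0.02], 0],
    [[0, 0, 0], 0]
  ]
}}

```text
t: 10.9
ee_pos: [0.5171, -0.0421, 0.2286]
tcp_rot: [-2.952, 1.07, -0.012]
ft_force: [0.3, -0.1, 0.7]
opening: 0.0546
grip_force: 0.0
```

```bash
python3 - <<'E'
from h import *
st();both()
b=cap('scene');cv2.imwrite('pics/l.png',cv2.resize(b[180:300,270:430],(800,600),interpolation=cv2.INTER_CUBIC)[:,:,::-1])
E
```

```text
t 10.9 ee [ 0.5171 -0.0421  0.2286] yaw -39.84 zt [ 0.008 -0.001 -1.   ] open 0.0546 F [ 0.3 -0.1  0.7] M [0.14 0.04 0.  ] grip 0.0 q6 2.16
top yel 7 [271.6 181.7] [0.6232 0.0938]
top yel 8 [275. 184.] [0.6164 0.0833]
top red 10 [268.5 179.6] [0.6297 0.103 ]
scene yel 16 [374.7 253.9] [0.6018 0.082 ]
scene yel 18 [379.7 260.4] [0.6188 0.0932]
scene red 11 [384.1 264.4] [0.6289 0.1028]
```

View pics/l.png

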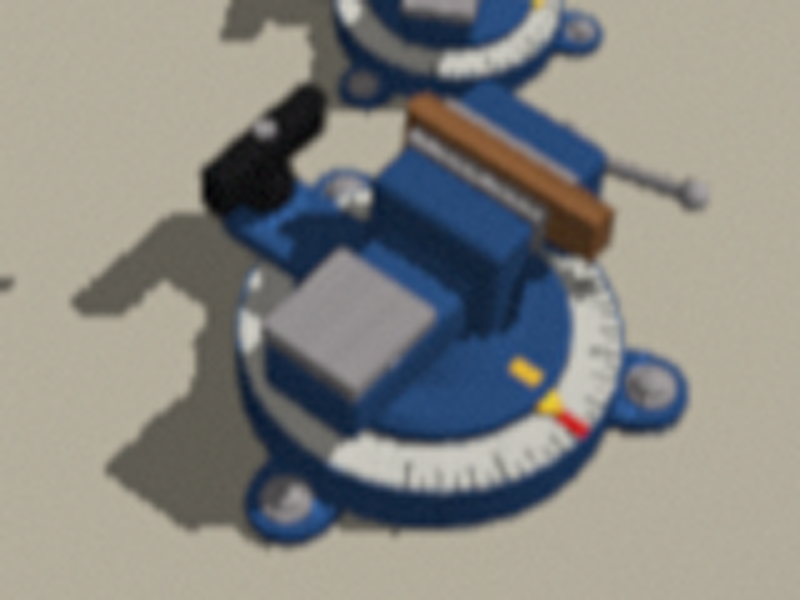

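The pointer (550,402) meets the red stripe (572,424), the knob bar is parallel to the head's x axis (tight), and the gripper is clear. Handing in.

```bash
python3 -c "
from rig import env
print(env.sign_off())"
```

```text
the job is handed in; nothing more can be done
None
```

I loosened the knob, swung the vise head until its pointer stood on the red mark (within about 0.3° by my camera measurement), tightened the knob to its stop, let go, and handed the job in at about 11 s.

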